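# Prop the kitchen timer back on its leg and set it

## Task

The kitchen timer stands bolt upright, so its dial cannot be read from above. Push the prop leg on its back all the way out to its stop, tip the timer back so that it leans on the leg, and then set it clockwise to 10 minutes, keeping it steady as you turn. It should end up leaning there on the same spot, not shoved along or spun round, with the jars and the mug left alone.

Things in the scene. Friction and masses are not known exactly. Their poses are not given: they have to be found in the camera images.
- timer: White box-shaped kitchen timer, loose, about 0.58 kg, 56 mm deep (x), 130 wide (y), 130 high (z). Origin: centre of its underside; x points from dial face to back, y to its left seen from the front, z to its top. Starts upright. Tips about its lower rear edge; past about 28 degrees it goes over by itself and then rests on the opened leg at 60 degrees, dial axis 30 degrees from vertical.
- prop_leg (a joint): Angle (rad) of the steel leg on the timer's back: 0 folded flat over the back's right half (-y), 1.75 at its stop, just past straight out behind. Starts half open, stays where left (friction under 1 N at the free edge). Hinge line along the timer's z at x = 34, y = 0 mm; at angle a the leg runs from it along (sin a, -cos a) in the timer's x, y: opening swings the free edge rearward, then left.
- leg_edge (a point): Top corner of the leg's free edge: 52 mm from the hinge, 123 mm above the underside. The leg is a 4 mm plate from there down to 96 mm, with a slanted bar and rubber foot below. A finger put down from above between plate and back can push it open. At the stop, more than about 2 N on the edge makes the upright timer slide or turn.
- dial (a joint): Dial angle (rad), clockwise seen from the front: 0 = pointer line of its bar grip at the long mark at the top; one five-minute mark = 0.524, so 10 minutes = the second short mark clockwise = 1.047. Stiff (about 0.12 N m), stays where left.
- dial_grip (a point): Point on the dial's axis where its bar is pinched: (-61, 0, 68) mm in the timer's frame, 33 mm out from the face, 22 mm above the dial's 54 mm disc, 4 mm below the bar's top. The bar is 14 mm thick and 50 mm long; at dial angle q it runs along (0, -sin q, cos q) in the timer's frame. The scale plate round it is 97 mm across.
- corner_left (a point): Left end of the timer's lower rear edge, about which it tips: (28, 65, 0) mm in its frame.
- corner_right (a point): Right end of that edge: (28, -65, 0) mm in the timer's frame.
- mug: White mug, loose, 92 mm across, 95 mm high, handle to 127 mm; origin at the underside's centre. Bystander.
- salt_jar: Glass jar with lid, loose, 72 mm across, 90 mm high; origin at the underside's centre. Bystander.
- paprika_jar: Small spice jar, loose, 47 mm across, 98 mm high; origin at the underside's centre. Bystander.

How it is judged (in metres and radians):
On the way, in this order (a step that is already met when the one before it is completed fails the run):
1. the prop leg is swung out to its stop (value of joint prop_leg above 1.68 rad), for 0.2 s.
2. the timer leans back on its leg, at rest (angle between timer's own z axis and vertical between 0.95 and 1.14 rad and value of joint prop_leg above 1.6 rad and angular speed of timer below 0.2 rad/s), for 0.2 s.
3. the dial is turned clockwise to 10 minutes while the timer leans on its leg (value of joint dial between 0.917 and 1.177 rad and angle between timer's own z axis and vertical between 0.95 and 1.14 rad), for 0.1 s.
At the end, for the whole second after the job is handed in: The prop leg is at its stop (over 1.6 rad), the timer leans at rest on it (its z axis 54 to 65 degrees from vertical), the dial stands at 10 minutes within 1.2 minutes (0.13 rad), and both ends of the lower rear edge are within 40 mm of where they were (all of step 3 and value of joint prop_leg above 1.6 rad and distance of each of corner_left, corner_right from where it was at the start of the episode below 0.04 m and linear speed of timer below 0.02 m/s); the robot touches nothing.
It fails at once if the mug or a jar is shifted by more than 30 mm (distance of any of mug, salt_jar, paprika_jar from where it was at the start of the episode above 0.03 m).
It also fails if it takes over 67 s, if anything falls off the work surface, if the arm or the gripper's body presses on something with over 40 N, if the wrist force passes 120 N, or if a joint passes its speed limit or range.

## Robot

A 6-joint arm with a two-finger parallel gripper is mounted at the origin on a cart in front of the work surface, level with it; the furniture and walls round the work are solid. World frame = base frame: x ahead of the robot, y to its left, z up, the work surface at z = 0. Lengths are in mm, angles in rad, forces in N, time in s.
With the tool pointing down it reaches from about 375 to 750 mm from the base axis. Payload 9 kg.
Tool frame: the origin (TCP) lies midway between the tips of the shut fingers; the grasp point (between the pads) lies 19 mm behind it; z points along the fingers, y is the line along which they close (so a half turn about z gives the same grasp; the last joint's range is limited). The gripper opens to 85 mm and grips with 20 to 120 N. Pads are 22 mm wide; open, the fingers measure 114 mm over their backs; the gripper's body (76 mm by 85 mm) begins 54 mm behind the grasp point. The pads swing forward as they close: fully open they stand 13 mm farther back than shut.
Start: joints at [0.947, 0.104, 0.097, 1.564, 0, 1.353], TCP at [236.86, 551.302, 231.331] pointing down, gripper open.
Joint ranges: [-2.99, 2.99], [-0.84, 1.86], [-1.1, 1.16], [-1.84, 2.11], [-1.51, 1.56], [-3.14, 3.14]. Speed limits (rad/s): [2.22, 2.22, 2.57, 3.14, 3.14, 3.14].

## Interface

Orientations are given as a unit quaternion [w, x, y, z].
In Python, from bench import sensors, grab_frame, get_calibration, sign_off gives the robot as it stands.
- The arm moves only by the shell command python3 -m creep 'ROWS' [FORCE]. ROWS is JSON, a list that holds one entry, the list of rows, each a list of 7 numbers: the shift along the tool's x, y, z in m, then the turn, a rotation vector about the tool's x, y, z in degrees, then the opening, from -1 (shut) to 1 (fully open). In form: [[[tx, ty, tz, ax, ay, az, gripper], ...]]. A call has 1 to 12 rows; each row shifts and turns the commanded pose from where the row before left it, along the tool's axes as they then stand; what a row does not reach is not made up. A row lasts 1/10 s, in which the tool goes at most 50 mm and 8.59 degrees, less where a joint would pass 70% of its speed; a pose out of reach is approached as far as the arm can. A call is refused whole if a number of a shift passes 0.05 or a number of a turn 8.59, either way. A call with a gripper value outside its range is refused whole. The fingers move at their own pace and stop on an object; FORCE is the grip in N (left out, the last holds). Time passes only in rows, so rows that do not move let the fingers close. It gives the time, the measured TCP pose, the force, the opening and the grip force at its end, in the units of the state.
- sensors.sense(): the state, without advancing time (a new reading comes with each control period).
- grab_frame(name): name is "scene" or "top" or "wrist"; returns (picture, depth): 480x640x3 uint8, red, green, blue; 480x640 float32, mm along the optical axis (not along the pixel's ray), 0 where there is no reading.
- get_calibration(name): a dict with "camera_matrix" (3x3 intrinsics, pixels), "k1" (the pictures are not rectified: a ray, as slopes to the right and down, at radius r is drawn at 1 + k1 r^2 times it, then the intrinsics apply), "xyz" and "rotation" of the camera in the world; the wrist camera has in their place "hand_eye" (4x4, takes a point from camera to tool coordinates, whose origin is the TCP and whose axes are the flange's). Camera axes: x right, y down, z forward; pixel columns grow to the right and rows downward; lengths in mm; the calibration is good to about 2 mm. A picture is of the moment at which its call begins: read the wrist's pose just before it. get_calibration takes no time and is no camera call.
- sign_off(): hands the job in; it is judged then, once.
The state is a dict: "t": time; "joints": joint angles; "qd": joint speeds; "effort": joint torques, N m; "ee_pos": TCP position; "tool_rot": TCP orientation; "ft_force": force on the tool from outside, world axes, zero at the start; "wrist_torque": the same for the moment, N m; "width": finger opening in mm; "grasp_force": force on a finger pad.
Only numpy, scipy, OpenCV 4.12 (cv2) and the standard library are available. Lean on these libraries where they do the work, as an engineer would, in place of code of your own. Each camera call takes 0.05 s, during which the arm holds its last target. There are 200 camera calls.

## Working session

There is one attempt and no reset: what is moved stays moved. The work goes in short steps, Python scripts to look and compute and a shell command to move; the robot and the scene stay as the last step left them, time stands still between calls to the robot, and variables do not carry over. Pictures are saved under pics/ and viewed, at most 11 in all, crops included, and the job is handed in when it is done.

```bash
mkdir -p pics; ls; python3 - <<'E'
from bench import *
import cv2, numpy as np
s=sensors.sense(); print(s)
for n in ("scene","top"):
    p,d=grab_frame(n); cv2.imwrite(f"pics/{n}1.png",p[:,:,::-1]); np.save(f"pics/{n}1.npy",d)
    print(n,get_calibration(n))
print(get_calibration("wrist"))
E
```

```text
pics
{'t': 0.0, 'joints': array([ 9.47329999e-01,  1.04708255e-01,  9.64627411e-02,  1.56394462e+00,
       -2.45610730e-05,  1.35313021e+00]), 'qd': array([ 1.32540127e-03, -1.26850600e-03, -8.54963461e-05, -1.67000649e-04,
       -1.31974912e-03,  2.03308644e-03]), 'effort': array([ 2.33961973e-04, -5.56934702e+01,  5.03645897e+01,  1.70404860e-02,
       -3.82522012e-04,  2.60031122e-06]), 'ee_pos': array([236.61877191, 550.9843118 , 230.51351835]), 'tool_rot': array([-2.73319137e-04,  2.01510729e-01,  9.79486059e-01, -6.41186778e-04]), 'ft_force': array([-0.35461159,  0.35612548, -0.28689492]), 'wrist_torque': array([ 0.0275767 ,  0.01302772, -0.00135945]), 'grasp_force': 0.0, 'width': 85.40764029403454}
scene {'camera_matrix': array([[516.85754435,   0.        , 324.45478093],
       [  0.        , 516.85754435, 239.50508838],
       [  0.        ,   0.        ,   1.        ]]), 'k1': -0.15304470085220148, 'xyz': array([-178.11074845, -530.20414326, 1003.42206813]), 'rotation': array([-0.34739859,  0.83160232, -0.39498104,  0.17816221])}
top {'camera_matrix': array([[507.59162151,   0.        , 324.45306883],
       [  0.        , 507.59162151, 230.69342148],
       [  0.        ,   0.        ,   1.        ]]), 'k1': 0.03490826131030912, 'xyz': array([ 368.96514373,   30.96247174, 1376.21896627]), 'rotation': array([ 0.04942126, -0.70478787,  0.70601652, -0.04870588])}
{'camera_matrix': array([[379.4463908 ,   0.        , 323.14999236],
       [  0.        , 379.4463908 , 237.07126635],
       [  0.        ,   0.        ,   1.        ]]), 'k1': 0.02450016960500387, 'hand_eye': array([[-1.72802400e-04, -9.58639199e-01, -2.84624061e-01,
         7.26815190e+01],
       [ 9.99999908e-01, -2.77275616e-04,  3.26763978e-04,
        -9.52884104e-01],
       [-3.92168070e-04, -2.84623979e-01,  9.58639159e-01,
        -1.42294689e+02],
       [ 0.00000000e+00,  0.00000000e+00,  0.00000000e+00,
         1.00000000e+00]])}
```

View pics/scene1.png

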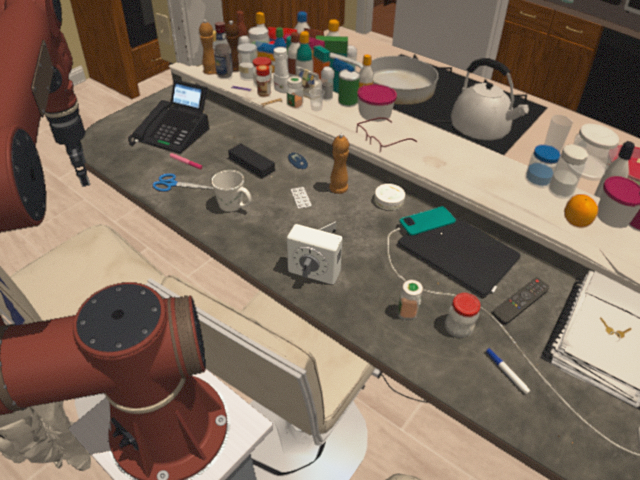

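View pics/top1.png

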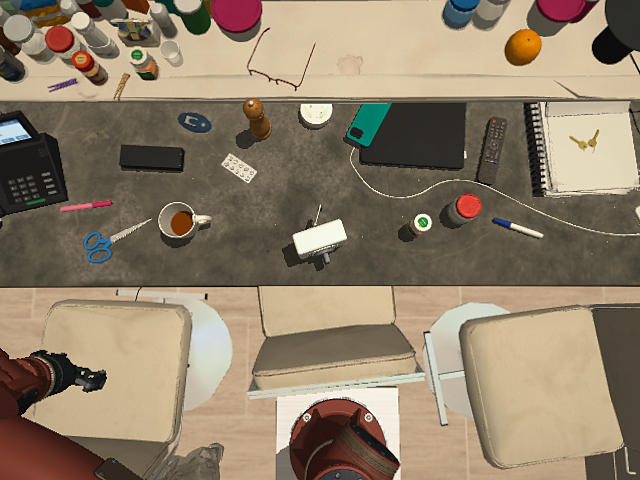

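The scene view shows the white timer facing the robot, with its leg sticking out behind. In the top view its top face spans about (294,238)-(346,240), the leg's free edge is near (319,207) and the dial bar is at (325,257). The mug is at (180,221), and the jars are at (421,225) and (465,208).

```bash
cat > h.py <<'E'
import numpy as np, cv2
from bench import *
from scipy.spatial.transform import Rotation as R
def rot(q): return R.from_quat(np.asarray(q)[[1,2,3,0]])
def cloud(n,d,s=None):
    c=get_calibration(n);K=c["camera_matrix"]
    v,u=np.mgrid[:480,:640]
    uv=np.stack([u,v],-1).reshape(-1,1,2).astype(float)
    xy=cv2.undistortPoints(uv,K,np.array([c["k1"],0,0,0.])).reshape(480,640,2)
    P=np.dstack([xy,np.ones((480,640))])*d[...,None]
    if n=="wrist":
        H=c["hand_eye"];P=P@H[:3,:3].T+H[:3,3]
        return P@rot(s["tool_rot"]).as_matrix().T+s["ee_pos"]
    return P@rot(c["rotation"]).as_matrix().T+c["xyz"]
E
python3 - <<'E'
from h import *
d=np.load("pics/top1.npy");P=cloud("top",d)
sub=P[195:270,285:355].reshape(-1,3)
m=sub[(sub[:,2]>122)&(sub[:,2]<140)]
print(len(m),m.mean(0))
img=cv2.imread("pics/top1.png")
w=(img.min(2)>150); w[:195]=0;w[270:]=0;w[:,:285]=0;w[:,355:]=0
q=P[w&(P[...,2]>115)]
r=cv2.minAreaRect(q[:,:2].astype(np.float32));print(len(q),r,cv2.boxPoints(r),np.median(q[:,2]))
for u,v in [(319,207),(317,213),(313,225),(325,257),(326,262)]: print(u,v,P[v,u])
d=np.load("pics/scene1.npy");Q=cloud("scene",d)
im=cv2.imread("pics/scene1.png")
for (u,v) in [(310,238),(292,232),(340,240),(337,222),(325,230)]: print(u,v,Q[v,u])
cr=cv2.resize(img[190:275,270:370],None,fx=4,fy=4,interpolation=cv2.INTER_CUBIC)
c2=cv2.resize(im[210:295,270:370],None,fx=4,fy=4,interpolation=cv2.INTER_CUBIC)
cv2.imwrite("pics/c1.png",np.hstack([cr,c2]))
E
```

```text
1197 [530.28348814  45.21088509 130.0404044 ]
1119 ((495.25445556640625, 55.55543899536133), (126.79470825195312, 223.91567993164062), 71.4984130859375) [[368.96524   30.962471]
 [581.3078   -40.092896]
 [621.5437    80.14841 ]
 [409.2011   151.20377 ]] 130.5032050842708
319 207 [603.94389712  45.6537971  124.36396515]
317 213 [589.76583953  50.75762234 118.26555848]
313 225 [576.49324063  63.47037082   4.40796563]
325 257 [481.23058596  30.83974801  90.677011  ]
326 262 [468.27396528  28.3343503   93.88376279]
310 238 [520.4495707   49.19295876 130.07350234]
292 232 [506.11002934  94.81064168 132.91372129]
340 240 [561.13505217 -11.69952475 130.95732866]
337 222 [723.98137242 116.8622384    2.31086871]
325 230 [578.61631636  48.44914329 115.59780568]
```

View pics/c1.png

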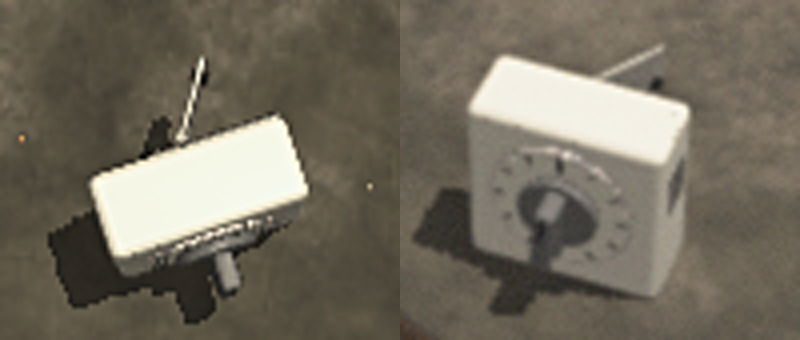

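The top crop shows the box top with its hinge at about (180,140) and the leg tip at (203,60). The scene crop shows the dial on the robot side. Next I fit the timer pose.

```bash
python3 - <<'E'
from h import *
P=cloud("top",np.load("pics/top1.npy"))
S=P[195:275,285:355].reshape(-1,3)
m=S[(S[:,2]>126)&(S[:,2]<135)]
r=cv2.minAreaRect(m[:,:2].astype(np.float32));print(len(m),r)
b=cv2.boxPoints(r);print(b)
c=m[:,:2].mean(0);print("mean",c)
Q=cloud("scene",np.load("pics/scene1.npy"))[205:295,270:350].reshape(-1,3)
m2=Q[(Q[:,2]>127)&(Q[:,2]<135)&(abs(Q[:,0]-530)<120)]
print(len(m2),cv2.minAreaRect(m2[:,:2].astype(np.float32)),m2.mean(0))
# leg
l=S[(S[:,2]>90)&(S[:,2]<128)&(S[:,0]>565)];print(np.round(l[np.argsort(l[:,0])]).tolist())
# dial
l=S[(S[:,2]>60)&(S[:,2]<120)&(S[:,0]<490)];print(np.round(l[np.argsort(l[:,0])][::4]).tolist())
E
```

```text
1035 ((542.7982788085938, 50.431888580322266), (84.03498077392578, 128.73867797851562), 19.87516975402832)
[[481.39975   96.68233 ]
 [525.16736  -24.388096]
 [604.1968     4.18145 ]
 [560.4292   125.25188 ]]
mean [529.13380652  45.75844281]
789 ((530.4615478515625, 44.14017868041992), (58.74736785888672, 128.3271026611328), 18.231460571289062) [529.48199062  43.12766055 130.71970914]
[[565.0, 23.0, 127.0], [565.0, 26.0, 127.0], [565.0, -9.0, 126.0], [565.0, 13.0, 127.0], [566.0, 53.0, 122.0], [566.0, 56.0, 121.0], [568.0, -9.0, 124.0], [569.0, 16.0, 123.0], [569.0, 18.0, 123.0], [569.0, 53.0, 122.0], [569.0, 21.0, 121.0], [569.0, 56.0, 121.0], [570.0, -4.0, 128.0], [570.0, 8.0, 127.0], [571.0, 53.0, 125.0], [571.0, 13.0, 125.0], [571.0, 11.0, 124.0], [573.0, -2.0, 128.0], [573.0, -7.0, 127.0], [573.0, -4.0, 126.0], [573.0, 1.0, 125.0], [573.0, 53.0, 125.0], [573.0, 3.0, 124.0], [574.0, 51.0, 108.0], [574.0, 6.0, 123.0], [574.0, 51.0, 123.0], [576.0, -4.0, 126.0], [576.0, -2.0, 125.0], [576.0, 51.0, 124.0], [576.0, 53.0, 123.0], [578.0, 53.0, 126.0], [579.0, 51.0, 122.0], [582.0, 51.0
[... 602 characters left out ...]
606.0, 41.0, 98.0], [607.0, 46.0, 124.0], [607.0, 43.0, 120.0], [608.0, 48.0, 101.0], [609.0, 43.0, 124.0], [612.0, 43.0, 124.0]]
[[467.0, 28.0, 73.0], [468.0, 23.0, 91.0], [470.0, 33.0, 68.0], [471.0, 31.0, 93.0], [473.0, 31.0, 94.0], [474.0, 26.0, 90.0], [476.0, 23.0, 94.0], [478.0, 23.0, 98.0], [478.0, 33.0, 94.0], [480.0, 26.0, 100.0], [481.0, 23.0, 92.0], [483.0, 28.0, 96.0], [484.0, 36.0, 85.0], [485.0, 56.0, 78.0], [485.0, 54.0, 74.0], [486.0, 28.0, 95.0], [486.0, 31.0, 93.0], [487.0, 86.0, 116.0], [487.0, 98.0, 112.0], [487.0, 77.0, 81.0], [488.0, 75.0, 75.0], [488.0, 28.0, 97.0], [489.0, 46.0, 66.0], [489.0, 39.0, 65.0], [489.0, 69.0, 92.0], [489.0, 44.0, 90.0], [490.0, 56.0, 80.0]]
```

```bash
cat >> h.py <<'E'
C=np.array([530,44.5]);PSI=np.radians(18.5)
def T2W(p,tilt=0):
    "timer frame point -> world, tilted back about lower rear edge"
    p=np.array(p,float)-[28,0,0]
    M=R.from_euler('z',PSI)*R.from_euler('y',tilt)
    return M.apply(p)+[C[0]+28*np.cos(PSI),C[1]+28*np.sin(PSI),0]
def goal(w,s=None):
    s=s or sensors.sense()
    print("tool shift mm",np.round(rot(s["tool_rot"]).inv().apply(np.array(w)-s["ee_pos"]),1),"xaxis deg",np.round(np.degrees(np.arctan2(*rot(s["tool_rot"]).apply([1,0,0])[1::-1])),1),"pos",np.round(s["ee_pos"],1),"F",np.round(s["ft_force"],2),"t",round(s["t"],2))
E
python3 -m creep '[[[-0.042,-0.025,0,0,0,0,-1],[-0.042,-0.025,0,0,0,0,-1],[-0.042,-0.025,0,0,0,0,-1],[-0.042,-0.025,0,0,0,0,-1],[-0.042,-0.025,0,0,0,0,-1],[-0.042,-0.025,0,0,0,0,-1],[-0.042,-0.025,0,0,0,0,-1],[-0.042,-0.025,0,0,0,0,-1],[-0.042,-0.025,0,0,0,0,-1],[-0.042,-0.025,0,0,0,0,-1],[-0.042,-0.025,0,0,0,0,-1],[-0.042,-0.025,0,0,0,0,-1]]]' 40
python3 -m creep '[[[0,0,0,0,0,-8.4,-1],[0,0,0,0,0,-8.4,-1],[0,0,0,0,0,-8.4,-1],[0,0,0,0,0,-8.4,-1],[0,0,0,0,0,-8.1,-1],[0,0,0,0,0,0,-1]]]'
python3 -c "
from h import *
goal([*T2W([80,-54,0])[:2],230])"
```

```text
t: 1.3
ee_pos: [582.2, 74.8, 231.0]
tool_rot: [-0.0, 0.202, 0.979, 0.0]
ft_force: [1.0, 0.1, -0.0]
width: 0.2
grasp_force: 0.0
t: 1.9
ee_pos: [581.3, 76.7, 230.9]
tool_rot: [-0.0, -0.161, 0.987, 0.0]
ft_force: [0.3, 0.3, -1.0]
width: -0.3
grasp_force: 0.0
tool shift mm [-21.  -68.3   0.9] xaxis deg -161.4 pos [581.3  76.7 230.9] F [ 0.3   0.33 -0.97] t 1.9
```

```bash
python3 -m creep '[[[-0.010,-0.034,0,0,0,0,-1],[-0.011,-0.034,0,0,0,0,-1],[0,0,0,0,0,0,-1]]]'
python3 - <<'E'
from h import *
s=sensors.sense();p,d=grab_frame("wrist");cv2.imwrite("pics/w1.png",p[:,:,::-1])
P=cloud("wrist",d,s);m=P[...,2]
k=(m>125)&(m<136)&(np.hypot(P[...,0]-530,P[...,1]-44)<80)
q=P[k][:,:2].astype(np.float32);print(len(q),cv2.minAreaRect(q),q.mean(0))
np.save("pics/w1.npy",P)
goal([*T2W([80,-54,0])[:2],100])
E
```

```text
t: 2.2
ee_pos: [624.3, 15.7, 230.1]
tool_rot: [-0.0, -0.157, 0.988, -0.0]
ft_force: [0.2, 0.1, 0.6]
width: -0.1
grasp_force: 0.0
19053 ((543.6502685546875, 48.834808349609375), (83.03340148925781, 128.40846252441406), 18.95427894592285) [529.69684   43.781773]
tool shift mm [ -0.2   1.4 130.3] xaxis deg -161.9 pos [623.4  17.3 230.3] F [0.49 0.7  0.18] t 2.25
```

View pics/w1.png

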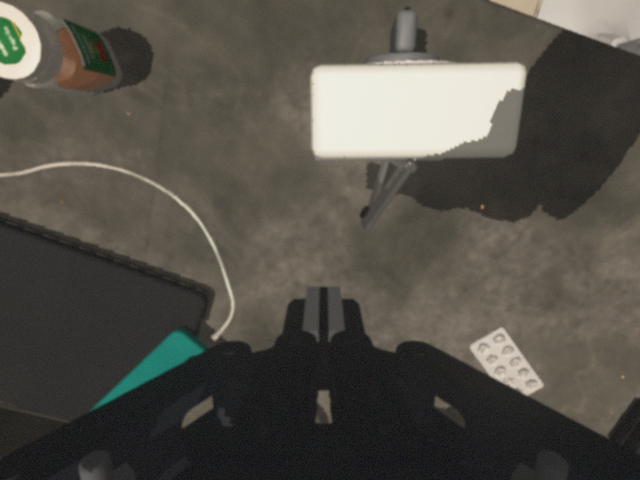

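The wrist view shows the timer top at (313-526, 63-158), the leg from its hinge at (410,163) to its tip at (365,222), and the finger tips to the left of the leg. I lower there and push toward +y.

```bash
python3 -m creep '[[[0,0,0.045,0,0,0,-1],[0,0.001,0.045,0,0,0,-1],[0,0,0.040,0,0,0,-1],[0,0,0,0,0,0,-1],[0,0.008,0,0,0,0,-1],[0,0.006,0,0,0,0,-1],[0,0.006,0,0,0,0,-1],[0,0.006,0,0,0,0,-1],[0,0.006,0,0,0,0,-1],[0,0.006,0,0,0,0,-1],[0,0,0,0,0,0,-1]]]'
python3 - <<'E'
from h import *
s=sensors.sense();p,d=grab_frame("wrist");cv2.imwrite("pics/w2.png",p[:,:,::-1])
np.save("pics/w2.npy",cloud("wrist",d,s))
goal(T2W([80,-10,100]))
E
```

```text
t: 3.35
ee_pos: [610.3, 56.7, 101.4]
tool_rot: [-0.0, -0.161, 0.987, 0.0]
ft_force: [0.4, -0.6, 0.0]
width: -0.3
grasp_force: 0.0
tool shift mm [-0.   4.3  1.3] xaxis deg -161.5 pos [610.4  56.3 101.3] F [-0.41 -0.32 -0.17] t 3.4
```

View pics/w2.png

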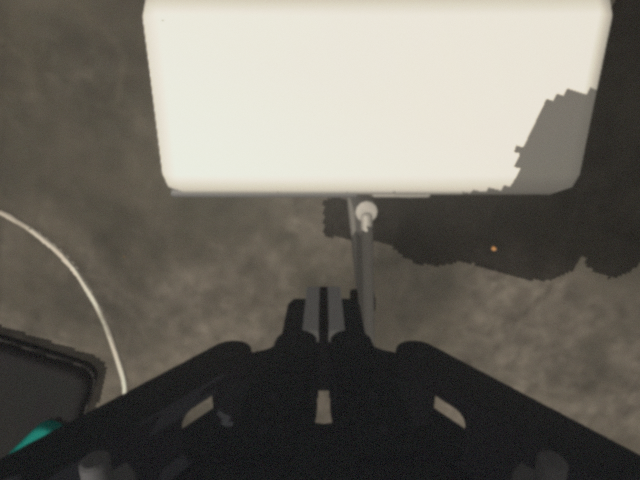

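The wrist view shows the finger's flank against the plate at about (357,310), with the leg close to straight back from its hinge at (366,212). A few more millimetres are needed.

```bash
cat >> h.py <<'E'
def leg(P):
    p=P.reshape(-1,3)-[*C,0]; p=np.c_[p[:,:2]@np.array([[np.cos(PSI),-np.sin(PSI)],[np.sin(PSI),np.cos(PSI)]]),p[:,2]]
    q=p[(p[:,0]>40)&(p[:,0]<90)&(abs(p[:,1])<25)&(p[:,2]>112)&(p[:,2]<126)]
    out=[]
    for x in range(40,90,6):
        g=q[(q[:,0]>=x)&(q[:,0]<x+6)]
        if len(g)>5: out.append((x+3,*np.round(np.percentile(g[:,1],[10,50,90]),1),len(g)))
    print(out)
def box(P):
    k=(P[...,2]>129)&(P[...,2]<136)&(np.hypot(P[...,0]-530,P[...,1]-44)<90)
    q=P[k][:,:2].astype(np.float32);print(len(q),cv2.minAreaRect(q),q.mean(0))
E
python3 -c "
from h import *
P=np.load('pics/w2.npy');leg(P);box(P)"
python3 -m creep '[[[0,0.0015,0,0,0,0,-1],[0,0.001,0,0,0,0,-1],[0,0.001,0,0,0,0,-1],[0,0,0,0,0,0,-1]]]'
python3 - <<'E'
from h import *
s=sensors.sense();p,d=grab_frame("wrist");cv2.imwrite("pics/w3.png",p[:,:,::-1])
P=cloud("wrist",d,s);leg(P);box(P)
goal(T2W([80,-10,100]))
E
```

```text
[(43, np.float64(-1.7), np.float64(-0.3), np.float64(1.6), 232), (49, np.float64(-1.4), np.float64(0.2), np.float64(2.1), 232), (55, np.float64(-1.0), np.float64(0.5), np.float64(2.3), 224), (61, np.float64(-0.7), np.float64(0.7), np.float64(2.6), 216), (67, np.float64(-19.1), np.float64(-12.0), np.float64(1.4), 844), (73, np.float64(-23.6), np.float64(-3.9), np.float64(2.1), 723), (79, np.float64(1.0), np.float64(2.7), np.float64(3.9), 114), (85, np.float64(3.6), np.float64(3.9), np.float64(4.2), 10)]
63425 ((553.2360229492188, 51.92024230957031), (97.46488189697266, 123.8892822265625), 18.426450729370117) [529.675     44.265945]
t: 3.8
ee_pos: [609.4, 59.2, 101.2]
tool_rot: [-0.0, -0.16, 0.987, 0.0]
ft_force: [-0.1, 0.3, -0.6]
width: -0.1
grasp_force: 0.1
[(43, np.float64(-1.1), np.float64(0.5), np.float64(2.2), 230), (49, np.float64(-0.4), np.float64(1.2), np.float64(3.0), 221), (55, np.float64(0.2), np.float64(1.8), np.float64(3.6), 206), (61, np.float64(0.9), np.float64(2.6), np.float64(4.3), 202), (67, np.float64(-16.5), np.float64(-9.6), np.float64(3.5), 842), (73, np.float64(-23.3), np.float64(-2.6), np.float64(4.1), 815), (79, np.float64(3.6), np.float64(5.3), np.float64(6.5), 102), (85, np.float64(6.4), np.float64(6.7), np.float64(7.2), 14)]
64149 ((553.0576782226562, 51.95336151123047), (97.27880859375, 124.0169906616211), 18.51358413696289) [529.6173   44.32769]
tool shift mm [-0.   1.3  1.2] xaxis deg -161.6 pos [609.5  59.1 101.2] F [ 0.09 -0.18  0.69] t 3.85
```

```bash

python3 -m creep '[[[0,0.001,0,0,0,0,-1],[0,0.0006,0,0,0,0,-1],[0,0,0,0,0,0,-1]]]'
python3 - <<'E'
from h import *
s=sensors.sense();p,d=grab_frame("wrist")
P=cloud("wrist",d,s);leg(P);box(P)
goal(T2W([80,-10,100]))
E
```

```text
t: 4.15
ee_pos: [609.0, 60.8, 101.3]
tool_rot: [0.0, -0.16, 0.987, 0.0]
ft_force: [-0.3, -0.9, 0.6]
width: -0.1
grasp_force: 0.2
[(43, np.float64(-0.7), np.float64(0.9), np.float64(2.6), 219), (49, np.float64(0.3), np.float64(1.9), np.float64(3.7), 218), (55, np.float64(1.2), np.float64(2.9), np.float64(4.6), 197), (61, np.float64(2.1), np.float64(3.7), np.float64(5.5), 193), (67, np.float64(-14.9), np.float64(-8.0), np.float64(4.9), 822), (73, np.float64(-21.9), np.float64(-1.1), np.float64(5.8), 849), (79, np.float64(5.3), np.float64(7.1), np.float64(8.3), 119), (85, np.float64(7.9), np.float64(8.7), np.float64(9.1), 21)]
64214 ((553.0433959960938, 52.03083038330078), (97.17010498046875, 123.75798034667969), 18.53500747680664) [529.6541    44.299755]
tool shift mm [ 0.  -0.3  1.3] xaxis deg -161.5 pos [609.   60.7 101.3] F [-0.82  0.05 -0.31] t 4.2
```

The leg is at about 1.74 rad and the box has not moved. I retreat, go round over the top to the front, and lower.

```bash

python3 -m creep '[[[0,-0.01,0,0,0,0,-1],[0,-0.01,0,0,0,0,-1],[0,0,-0.045,0,0,0,-1],[0,0,-0.045,0,0,0,-1],[0,0,-0.040,0,0,0,-1],[0.048,0.010,0,0,0,0,-1],[0.048,0.010,0,0,0,0,-1],[0.048,0.010,0,0,0,0,-1],[0,0,0,0,0,0,-1]]]'
python3 - <<'E'
from h import *
s=sensors.sense();p,d=grab_frame("top")
P=cloud("top",d);leg(P)
goal(T2W([-60,0,123]))
E
```

```text
t: 5.1
ee_pos: [464.5, 24.3, 231.4]
tool_rot: [-0.0, -0.16, 0.987, 0.0]
ft_force: [0.3, 0.7, -0.1]
width: 0.4
grasp_force: 0.0
[]
tool shift mm [ -5.6  -0.3 108.9] xaxis deg -161.6 pos [467.5  24.  231.9] F [ 0.66 -0.14 -0.37] t 5.15
```

```bash

python3 -m creep '[[[0,0,0.045,0,0,0,-1],[0,0,0.045,0,0,0,-1],[0,0,0.019,0,0,0,-1],[-0.010,0,0,0,0,0,-1],[-0.010,0,0,0,0,0,-1],[-0.004,0,0,0,0,0,-1],[-0.004,0,0,0,0,0,-1],[-0.004,0,-0.001,0,0,0,-1],[-0.004,0,-0.001,0,0,0,-1],[-0.004,0,-0.001,0,0,0,-1],[-0.004,0,-0.001,0,0,0,-1],[0,0,0,0,0,0,-1]]]'
python3 - <<'E'
from h import *
s=sensors.sense();p,d=grab_frame("scene");cv2.imwrite("pics/s2.png",cv2.resize(p[190:310,240:400,::-1],None,fx=4,fy=4))
p,d=grab_frame("wrist");P=cloud("wrist",d,s)
goal(T2W([18,0,133]))
E
```

```text
t: 6.35
ee_pos: [511.4, 38.7, 126.5]
tool_rot: [0.0, -0.16, 0.987, 0.0]
ft_force: [-1.0, -1.6, 1.2]
width: -0.2
grasp_force: 0.6
tool shift mm [-38.   -0.4  -6.7] xaxis deg -161.5 pos [510.9  38.5 126.3] F [-2.26  0.04  0.92] t 6.45
```

View pics/s2.png

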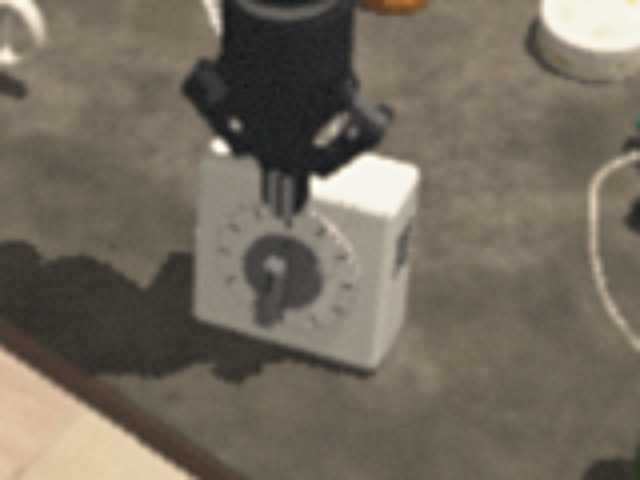

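The scene crop shows the timer tilting back under the fingers, with the base line at (200,320)-(375,370) apparently not slid. I keep pushing.

```bash

python3 -m creep '[[[-0.004,0,-0.001,0,0,0,-1],[-0.004,0,-0.001,0,0,0,-1],[-0.004,0,-0.001,0,0,0,-1],[-0.004,0,-0.001,0,0,0,-1],[-0.004,0,-0.001,0,0,0,-1],[-0.004,0,-0.001,0,0,0,-1],[-0.003,0,-0.001,0,0,0,-1],[-0.003,0,0,0,0,0,-1],[-0.003,0,0,0,0,0,-1],[-0.003,0,0,0,0,0,-1],[-0.003,0,0,0,0,0,-1],[0,0,0,0,0,0,-1]]]'
python3 - <<'E'
from h import *
p,d=grab_frame("top")
P=cloud("top",d)[180:275,285:355];print(np.round(P[::8,35]))
goal(T2W([18,0,133]))
E
```

```text
t: 7.65
ee_pos: [548.2, 51.0, 133.2]
tool_rot: [0.0, -0.16, 0.987, 0.0]
ft_force: [-0.4, 0.5, -1.2]
width: 0.0
grasp_force: 0.2
[[552.  38. 623.]
 [540.  38. 623.]
 [527.  38. 624.]
 [516.  38. 615.]
 [502.  38. 628.]
 [491.  38. 623.]
 [478.  38. 624.]
 [466.  38. 626.]
 [454.  38. 626.]
 [442.  38. 630.]
 [430.  38. 629.]
 [418.  38. 632.]]
tool shift mm [ 1.1 -0.4  0.2] xaxis deg -161.5 pos [548.   50.9 133.2] F [-0.77 -0.08 -1.29] t 7.7
```

```bash

python3 - <<'E'
from h import *
s=sensors.sense();p,d=grab_frame("scene");q,d2=grab_frame("wrist");P=cloud("wrist",d2,s);np.save("pics/w4.npy",P)
a=cv2.resize(p[190:310,240:400,::-1],(400,300));b=cv2.resize(q[:,:,::-1],(400,300));cv2.imwrite("pics/s3.png",np.hstack([a,b]))
E
```

```text
(no output)
```

View pics/s3.png

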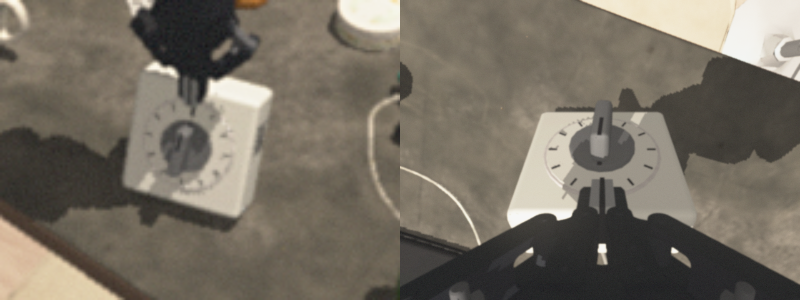

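The scene half shows the timer leaning strongly, still against the fingers at (193,88). The wrist half shows the dial bar at (603,130). It needs a bit more push.

```bash

python3 -m creep '[[[-0.003,0,0,0,0,0,-1],[-0.003,0,0,0,0,0,-1],[-0.003,0,0,0,0,0,-1],[-0.003,0,0,0,0,0,-1],[-0.003,0,0,0,0,0,-1],[-0.003,0,0,0,0,0,-1],[0,0,0,0,0,0,-1],[0,0,0,0,0,0,-1]]]'
python3 - <<'E'
from h import *
def face(P):
    q=P[(np.hypot(P[...,0]-560,P[...,1]-55)<130)&(P[...,2]>15)&(P[...,2]<150)]
    # ransac plane
    rng=np.random.default_rng(0);best=0
    for _ in range(300):
        a,b,c=q[rng.choice(len(q),3,False)];n=np.cross(b-a,c-a)
        if np.linalg.norm(n)<100: continue
        n/=np.linalg.norm(n);k=abs((q-a)@n)<1.5
        if k.sum()>best: best=k.sum();K=k
    g=q[K];n=np.linalg.svd((g-g.mean(0))[::5],full_matrices=False)[2][2];n*=np.sign(n[2])
    print(best,len(q),n,"tilt",np.degrees(np.arcsin(n[2])),"yaw",np.degrees(np.arctan2(-n[1],-n[0])))
    return g,n
face(np.load("pics/w4.npy"))
s=sensors.sense();p,d=grab_frame("wrist");P=cloud("wrist",d,s);face(P)
goal(T2W([18,0,133]))
E
```

```text
t: 8.6
ee_pos: [565.0, 56.6, 133.2]
tool_rot: [-0.0, -0.16, 0.987, 0.0]
ft_force: [-0.8, -0.3, -0.3]
width: -0.0
grasp_force: 0.0
18243 39641 [-0.86194783 -0.28732554  0.41771996] tilt 24.69072251195998 yaw 18.435523162156674
14948 27663 [-0.51219953 -0.20013077  0.83522411] tilt 56.63918124127995 yaw 21.34198619099137
tool shift mm [19.  -0.4  0.3] xaxis deg -161.5 pos [565.   56.6 133.2] F [0.22 0.36 0.18] t 8.65
```

It went over. I retreat up, tilt the tool 30° to face the dial, open the gripper and look.

```bash

python3 -m creep '[[[0,0,-0.045,0,0,0,-1],[0.02,0,-0.040,0,0,0,-1],[0.025,0,-0.01,0,0,0,1],[0,0,0,0,-7.5,0,1],[0,0,0,0,-7.5,0,1],[0,0,0,0,-7.5,0,1],[0,0,0,0,-7.5,0,1],[0,0,0,0,0,0,1],[0,0,0,0,0,0,1],[0,0,0,0,0,0,1]]]'
python3 - <<'E'
from h import *
s=sensors.sense();p,d=grab_frame("wrist");P=cloud("wrist",d,s);np.save("pics/w5.npy",P);cv2.imwrite("pics/w5.png",p[:,:,::-1])
q=P[(np.hypot(P[...,0]-570,P[...,1]-55)<130)&(P[...,2]>15)&(P[...,2]<130)]
rng=np.random.default_rng(0);best=0
for _ in range(300):
    a,b,c=q[rng.choice(len(q),3,False)];n=np.cross(b-a,c-a)
    if np.linalg.norm(n)<100: continue
    n/=np.linalg.norm(n);k=abs((q-a)@n)<1.5
    if k.sum()>best: best=k.sum();K=k
g=q[K];n=np.linalg.svd((g-g.mean(0))[::5],full_matrices=False)[2][2];n*=np.sign(n[2])
print(best,n,"tilt",np.degrees(np.arcsin(n[2])),"yaw",np.degrees(np.arctan2(-n[1],-n[0])),"mean",g.mean(0))
print("pred face centre",T2W([-28,0,65],np.pi/3),"grip",T2W([-61,0,68],np.pi/3))
z=rot(s["tool_rot"]).apply([0,0,1]);print(z,n@z)
goal(T2W([-61,0,68],np.pi/3),s)
E
```

```text
t: 9.65
ee_pos: [522.7, 42.2, 229.9]
tool_rot: [0.232, -0.155, 0.96, 0.038]
ft_force: [-0.8, -0.2, -0.0]
width: 85.2
grasp_force: 0.0
10896 [-0.46661643 -0.18422124  0.86506164] tilt 59.889744348309726 yaw 21.544220255853563 mean [588.07726834  59.37636304  79.10951149]
pred face centre [583.38270447  62.36160306  80.99742261] grip [570.19918129  57.95045791 111.07626094]
[ 0.43296304  0.14519922 -0.88964049] -0.9983703057928396
tool shift mm [  9.7  -0.2 128.6] xaxis deg -161.7 pos [522.7  42.2 229.9] F [-0.79 -0.17 -0.03] t 9.65
```

View pics/w5.png

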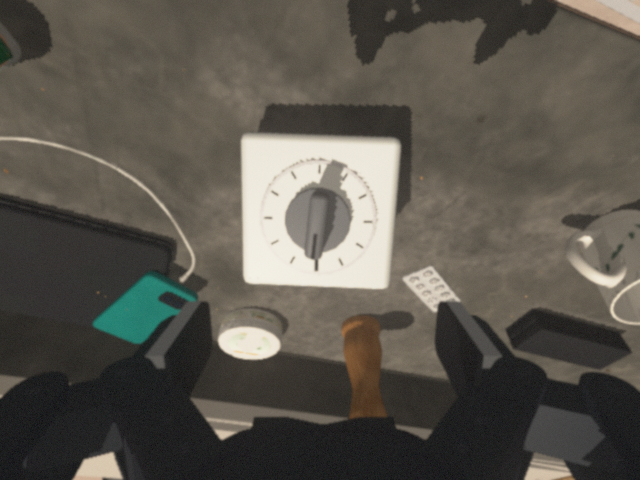

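The wrist view shows the timer leaning. The dial centre is at about (318,220), the long mark at (315,263) and the pointer at (316,250), so the dial reads about 0. I locate the bar from the depth.

```bash
python3 - <<'E'
from h import *
P=np.load("pics/w5.npy")
W=P[120:300,230:410].reshape(-1,3)
q=W[(W[:,2]>15)]
n=np.array([-.5*np.cos(np.radians(20)),-.5*np.sin(np.radians(20)),.866])
h=(q-[583.4,62.4,81])@n
hh,e=np.histogram(h,bins=np.arange(-10,45,1));print(dict(zip(e[:-1].astype(int),hh)))
f=q[abs(h-np.median(h))<2]; 
for _ in range(3):
    m=f.mean(0);n=np.linalg.svd((f-m)[::3],full_matrices=False)[2][2];n*=np.sign(n[2]);h=(q-m)@n;f=q[abs(h)<1.5]
print("tilt",np.degrees(np.arcsin(n[2])),"yaw",np.degrees(np.arctan2(-n[1],-n[0])),len(f))
hh,e=np.histogram(h,bins=np.arange(-10,45,1));print(dict(zip(e[:-1].astype(int),hh)))
# in-plane axes
u=np.cross([0,0,1],n);u/=np.linalg.norm(u);v=np.cross(n,u)
uv=np.c_[(f-m)@u,(f-m)@v].astype(np.float32);r=cv2.minAreaRect(uv);print("face rect",r,"centre",m+r[0][0]*u+r[0][1]*v)
b=q[h>30];B=np.c_[(b-m)@u,(b-m)@v].astype(np.float32);r=cv2.minAreaRect(B);print("bar",len(b),r)
c=m+r[0][0]*u+r[0][1]*v+33*n;print("grip",c,"u",u,"v",v)
s=sensors.sense();goal(c,s);print("n in tool",rot(s["tool_rot"]).inv().apply(-n),"u in tool",rot(s["tool_rot"]).inv().apply(u))
E
```

```text
{np.int64(-10): np.int64(96), np.int64(-9): np.int64(167), np.int64(-8): np.int64(187), np.int64(-7): np.int64(322), np.int64(-6): np.int64(833), np.int64(-5): np.int64(2534), np.int64(-4): np.int64(4181), np.int64(-3): np.int64(3523), np.int64(-2): np.int64(1904), np.int64(-1): np.int64(2990), np.int64(0): np.int64(2384), np.int64(1): np.int64(567), np.int64(2): np.int64(50), np.int64(3): np.int64(5), np.int64(4): np.int64(8), np.int64(5): np.int64(36), np.int64(6): np.int64(289), np.int64(7): np.int64(998), np.int64(8): np.int64(782), np.int64(9): np.int64(128), np.int64(10): np.int64(5), np.int64(11): np.int64(2), np.int64(12): np.int64(2), np.int64(13): np.int64(3), np.int64(14): np.int64(0), np.int64(15): np.int64(2), np.int64(16): np.int64(5), np.int64(17): np.int64(3), np.int64(18): np.int64(3), np.int64(19): np.int64(1), np.int64(20): np.int64(2), np.int64(21): np.int64(3), np.int64(22): np.int64(3), np.int64(23): np.int64(4), np.int64(24): np.int64(1), np.int64(25): np.int64(2), np.int64(26): np.int64(6), np.int64(27): np.int64(3), np.int64(28): np.int64(4), np.int64(29): np
[... 1840 characters left out ...]
4(0), np.int64(40): np.int64(0), np.int64(41): np.int64(0), np.int64(42): np.int64(0), np.int64(43): np.int64(0)}
face rect ((5.736499786376953, 7.843547821044922), (126.1373291015625, 125.69425964355469), 85.87179565429688) centre [594.10416244  61.23636438  83.23641595]
bar 1327 ((3.5252156257629395, -6.4918212890625), (84.0219497680664, 13.992960929870605), 81.28226470947266)
grip [566.21006152  53.02133079 104.53958338] u [ 0.35464002 -0.93500292  0.        ] v [0.80798711 0.30646382 0.50322636]
tool shift mm [ 17.4  -3.9 131.7] xaxis deg -161.7 pos [522.7  42.4 229.6] F [0.11 0.01 0.32] t 9.7
n in tool [-0.05294653  0.01902724  0.99841606] u in tool [-0.03759471 -0.99914765  0.01704752]
```

```bash
python3 - <<'E'
from h import *
P=np.load("pics/w5.npy")
n=np.array([-.503*np.cos(np.radians(20.8)),-.503*np.sin(np.radians(20.8)),.864])
m=np.array([594.1,61.2,83.2]);u=np.cross([0,0,1],n);u/=np.linalg.norm(u);v=np.cross(n,u)
Q=P[120:300,230:410]-m;h=Q@n
for lo,hi,R_ in((31,40,45),(8,14,45)):
    k=(h>lo)&(h<hi)&(np.hypot(Q@u,Q@v)<R_)
    a=cv2.morphologyEx(k.astype(np.uint8),cv2.MORPH_OPEN,np.ones((3,3)))>0
    B=np.c_[Q[a]@u,Q[a]@v].astype(np.float32);r=cv2.minAreaRect(B);yy,xx=np.nonzero(a)
    print(a.sum(),r,"px",xx.min()+230,xx.max()+230,yy.min()+120,yy.max()+120)
    if lo>20:
        c=m+r[0][0]*u+r[0][1]*v+33*n;print("grip",c);goal(c)
    else: print("disc",cv2.minEnclosingCircle(B))
E
```

```text
1189 ((0.4095773696899414, 3.0406055450439453), (48.908565521240234, 13.993280410766602), 81.25524139404297) px 305 328 194 259
grip [581.18413719  55.85559162 113.24142459]
tool shift mm [ -0.   -5.9 130.8] xaxis deg -161.7 pos [522.7  42.4 229.6] F [0.11 0.01 0.32] t 9.7
2222 ((0.09302711486816406, 2.3998355865478516), (51.44363784790039, 53.0885009765625), 80.08546447753906) px 285 350 188 252
disc ((0.3218782842159271, 3.4640753269195557), 26.94098472595215)
```

The bar is found: 49 x 14 mm, dial at about +0.08 rad, grip point (581,56,113). I align the tool to the bar and recompute.

```bash
python3 -m creep '[[[0,-0.006,0,-1,-3,6.5,1],[0,0,0.03,0,0,0,1],[0,0,0.02,0,0,0,1],[0,0,0,0,0,0,1]]]'
python3 - <<'E'
from h import *
s=sensors.sense();goal([581.2,55.9,113.2],s)
n=np.array([-.503*np.cos(np.radians(20.8)),-.503*np.sin(np.radians(20.8)),.864])
print(rot(s["tool_rot"]).inv().apply(-n))
E
```

```text
t: 10.1
ee_pos: [547.0, 46.3, 182.5]
tool_rot: [0.25, -0.101, 0.961, 0.065]
ft_force: [0.5, -0.7, 0.1]
width: 85.5
grasp_force: 0.0
tool shift mm [ 3.5 -3.6 77.7] xaxis deg -169.2 pos [547.   46.3 182.5] F [ 0.47 -0.67  0.11] t 10.1
[-0.00338411  0.00188258  0.99974497]
```

```bash
python3 -m creep '[[[0.0035,-0.0036,0.03,0,0,0,1],[0,0,0.03,0,0,0,1],[0,0,0.02,0,0,0,0],[0,0,0.012,0,0,0,-0.3],[0,0,0,0,0,0,-0.4]]]' 40
python3 - <<'E'
from h import *
s=sensors.sense();goal([581.2,55.9,113.2],s);p,d=grab_frame("wrist");cv2.imwrite("pics/w6.png",p[:,:,::-1])
E
```

```text
t: 10.6
ee_pos: [588.6, 58.0, 102.9]
tool_rot: [0.252, -0.102, 0.96, 0.065]
ft_force: [-0.4, -0.5, -0.8]
width: 44.0
grasp_force: 0.0
tool shift mm [  1.5   0.4 -12.7] xaxis deg -169.2 pos [588.6  58.  102.9] F [-0.41 -0.49 -0.82] t 10.6
```

View pics/w6.png

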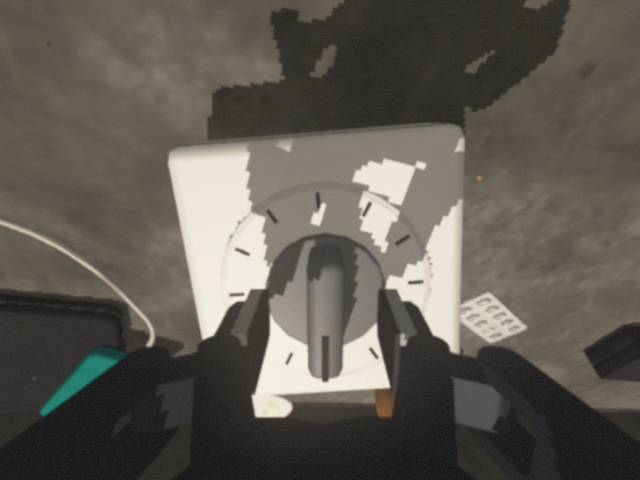

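The wrist view shows the bar at (325,310), aligned and centred between the pads (258 and 390). I close on it.

```bash
python3 -m creep '[[[0.001,0,0.003,0,0,0,-0.6],[0,0,0,0,0,0,-0.8],[0,0,0,0,0,0,-1],[0,0,0,0,0,0,-1],[0,0,0,0,0,0,-1],[0,0,0,0,0,0,-1]]]' 40
python3 -c "
from h import *
goal([581.2,55.9,113.2])"
```

```text
t: 11.25
ee_pos: [589.9, 57.9, 102.1]
tool_rot: [0.254, -0.102, 0.96, 0.064]
ft_force: [-2.2, 2.6, 5.7]
width: 13.1
grasp_force: 43.8
tool shift mm [  2.1   0.8 -14.1] xaxis deg -169.2 pos [589.9  57.9 102.1] F [-2.23  2.57  5.74] t 11.25
```

```bash
python3 -m creep '[[[0,0,0.0005,0,0,5,-1],[0,0,0,0,0,5,-1],[0,0,0,0,0,5,-1],[0,0,0,0,0,5,-1],[0,0,0,0,0,5,-1],[0,0,0,0,0,5,-1],[0,0,0,0,0,5,-1],[0,0,0,0,0,5,-1],[0,0,0,0,0,5,-1],[0,0,0,0,0,5,-1],[0,0,0,0,0,5,-1],[0,0,0,0,0,0,-1]]]'
python3 -c "
from h import *
goal([581.2,55.9,113.2])
s=sensors.sense();p,d=grab_frame('wrist');cv2.imwrite('pics/w7.png',p[:,:,::-1])"
```

```text
t: 12.45
ee_pos: [589.8, 57.4, 101.6]
tool_rot: [0.195, 0.355, 0.898, 0.174]
ft_force: [-6.5, 0.1, 8.1]
width: 13.2
grasp_force: 44.3
tool shift mm [  2.1  -0.7 -14.4] xaxis deg 133.6 pos [589.8  57.4 101.6] F [-6.52  0.11  8.13] t 12.45
```

View pics/w7.png

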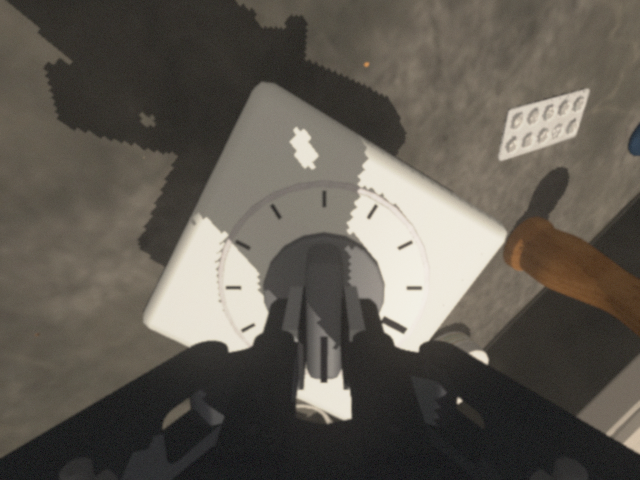

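The wrist view shows the long mark at (395,325), 60° round from the pointer, which lies in line with the mark at (324,198). The dial therefore reads 10 minutes. I release, back out along the axis and check.

```bash
python3 -m creep '[[[0,0,0,0,0,0,-0.6],[0,0,0,0,0,0,-0.3],[0,0,0,0,0,0,0],[0,0,0,0,0,0,0],[0,0,-0.02,0,0,0,0],[0,0,-0.04,0,0,0,0],[0,0,-0.045,0,0,0,0],[0,0,-0.045,0,0,0,0],[0,0,0,0,0,0,0]]]'
python3 - <<'E'
from h import *
s=sensors.sense();p,d=grab_frame("wrist");P=cloud("wrist",d,s);cv2.imwrite("pics/w8.png",p[:,:,::-1])
q=P[(np.hypot(P[...,0]-580,P[...,1]-58)<110)&(P[...,2]>12)&(P[...,2]<125)]
rng=np.random.default_rng(0);best=0
for _ in range(400):
    a,b,c=q[rng.choice(len(q),3,False)];n=np.cross(b-a,c-a);l=np.linalg.norm(n)
    if l<300: continue
    n/=l;k=abs((q-a)@n)<2
    if k.sum()>best: best=k.sum();K=k
f=q[K];m=f.mean(0);n=np.linalg.svd((f-m)[::3],full_matrices=False)[2][2];n*=np.sign(n[2])
u=np.cross([0,0,1],n);u/=np.linalg.norm(u);v=np.cross(n,u)
r=cv2.minAreaRect(np.c_[(f-m)@u,(f-m)@v].astype(np.float32))
c=m+r[0][0]*u+r[0][1]*v
print("tilt",np.degrees(np.arcsin(n[2])),"yaw",np.degrees(np.arctan2(-n[1],-n[0])),"rect",r,"centre",c,"force",s["ft_force"])
Q=(P-c);h=Q@n;k=(h>29)&(h<41)&(np.hypot(Q@u,Q@v)<40)
a=cv2.morphologyEx(k.astype(np.uint8),cv2.MORPH_OPEN,np.ones((3,3)))>0
print("bar",a.sum(),cv2.minAreaRect(np.c_[Q[a]@u,Q[a]@v].astype(np.float32)))
y=np.radians(18.5)
for yaw in (17.,19.,21.):   # shift of pivot corners from face centre
    w=np.radians(yaw);M=R.from_euler('z',w)*R.from_euler('y',np.pi/3)
    print(yaw,[np.round(np.linalg.norm((M.apply([56,sy,-65])+c-T2W([28,sy,0]))[:2]),1) for sy in(65,-65)])
E
```

```text
t: 13.4
ee_pos: [519.3, 30.4, 236.8]
tool_rot: [0.2, 0.353, 0.898, 0.174]
ft_force: [1.5, 0.5, -0.7]
width: 42.6
grasp_force: 0.0
tilt 59.59045162320098 yaw 22.117578449809894 rect ((3.6342201232910156, 4.484752655029297), (125.64893341064453, 126.28433227539062), 85.2077407836914) centre [593.52845151  60.57973909  83.43006427] force [ 1.5168784   0.53306975 -0.67453937]
bar 1125 ((0.2527618408203125, 3.4488906860351562), (49.14962387084961, 13.307272911071777), 25.493267059326172)
17.0 [np.float64(11.6), np.float64(8.5)]
19.0 [np.float64(9.9), np.float64(10.9)]
21.0 [np.float64(8.8), np.float64(13.4)]
```

View pics/w8.png

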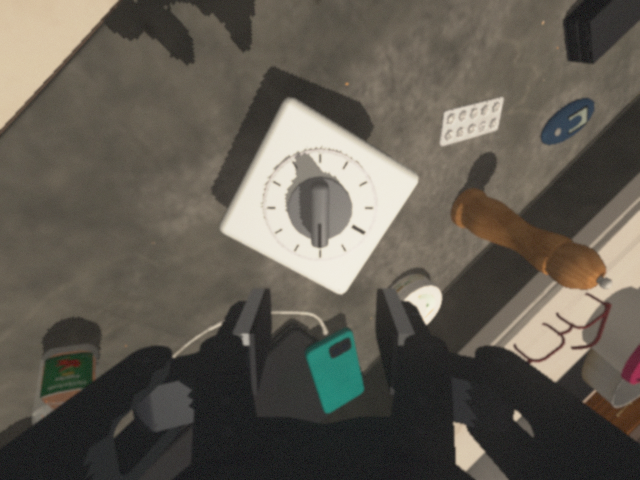

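The wrist view shows the pointer at (320,238) on the second short mark (320,254), with the long mark at (358,230). The measured dial angle is 59.7°, the tilt is about 60°, the corner shift is about 10 mm, and the robot is clear.

```bash
python3 -c "
from bench import *
print(sign_off())"
```

```text
the job is handed in; nothing more can be done
None
```

I handed the job in: the timer leans on its fully opened leg at about 60°, the dial is at 10 minutes (59.7° measured), the lower rear edge is about 10 mm from where it started, and I kept the arm clear of the mug and jars; no verdict was returned.

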